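# Snug down a sample jar lid and put the jar on the scale

## Task

The orange screw lid of the square-footed sample jar is only started on its thread. With the jar standing in its blue nest, screw the lid down clockwise until it is snug, about 0.4 newton metres, without overtightening it; then lift the jar out by its lid and set it gently upright on the middle of the round pan of the scale that stands beside the nest, in front of the robot, and let go. Leave the other things on the table where they are.

Things in the scene. Friction and masses are not known exactly. Their poses are not given: they have to be found in the camera images.
- lid_center (a point): Orange ribbed round screw lid, 54 mm across and 22 mm high; this point is on its axis, half-way up, 76 mm above the jar's foot at the start. Below the lid are 8 mm of free neck, 45 mm across, down to the shoulder. Clockwise seen from above (yaw decreasing) tightens and lowers it, 1.27 mm per rad. Its ribbed grip sleeve is soft and twists on the lid by 0.67 rad per N m. The jar can be lifted by it
- jar_lid: The lid proper in its sleeve, white line on top along its x; origin in the centre of its underside, 11 mm below lid_center. It turns at about 0.2 N m until, after 0.6 to 2.4 rad (differs, unseen), its liner bears on the rubber seal; then torque rises 0.6 N m per rad of the lid. Snug is 0.3 to 0.6 N m; above 0.75 N m the seal is spoilt. Released, it stays or eases back a little
- jar_foot (a point): White sample jar, 56 x 56 mm square body 50 mm high, 87 mm high with the lid, 0.28 to 0.5 kg; this point is the centre of its underside, z up, x and y square to its sides. It stands loose in the nest, which keeps it from turning by more than about 4 degrees
- jar: The same jar with its lid; origin at the centre of its underside
- nest_floor (a point): Blue square nest fixed to the table, 82 x 82 mm and 22 mm high, with a square pocket 59.5 mm wide and 16 mm deep; this point is the centre of the pocket's floor, 6 mm above the table; x and y square to its walls. A steel foot plate 125 mm long and 5 mm high runs under it along x
- scale_pan (a point): Bench scale fixed on the table, 245 x 192 mm, white and blue, keys toward the robot, to the left or right of the nest (not those further off); this point is the centre of the top of its round steel pan, 122 mm across and 85 mm above the table; z up. The pan does not sink noticeably
- scale: The same scale; origin under its middle on the table, x from the keys toward the pan
- tin_a: Bystander: closed gold tin, 66 mm across, 22 mm high; origin under its centre
- tin_b: Bystander: another closed gold tin, 66 mm across, 22 mm high; origin under its centre
- spare_lid: Bystander: flat gold tin lid, 69 mm across, 7 mm high; origin under its centre
- pen: Bystander: white marker pen with blue cap, 130 mm long, 14 mm thick; origin under its centre
- roll: Bystander: roll of white labels lying flat, 83 mm across, 40 mm high; origin under its centre
- spoon: Bystander: grey spoon, 165 mm long; origin under its centre
Mind the look-alikes: they are no part of the job. Of the things that look like the part that bears nest_floor, take the one that is nearest to the robot's base at the start.

How it is judged:
By the outcome, as a careful person would: the job done as asked, in the order asked, and still so for the second after the job is handed in, with the robot touching nothing.
It also fails if it takes over 61 s, if anything falls off the work surface, if the arm or the gripper's body presses on something with over 40 N, if the wrist force passes 120 N, or if a joint passes its speed limit or range.

## Robot

A 6-joint arm with a two-finger parallel gripper is mounted at the origin on a cart in front of the work surface, level with it; the furniture and walls round the work are solid. World frame = base frame: x ahead of the robot, y to its left, z up, the work surface at z = 0. Lengths are in m, angles in rad, forces in N, time in s.
With the tool pointing down it reaches from about 0.375 to 0.9 m from the base axis. Payload 3.1 kg.
Tool frame: the origin (TCP) lies midway between the tips of the shut fingers; the grasp point (between the pads) lies manip.hold_point_z behind it (manip.hold_point_z is the distance from the TCP to the grasp point, in m); z points along the fingers, y is the direction in which the jaws open and shut (so a half turn about z gives the same grasp; the last joint's range is limited). The gripper opens to 85 mm and grips with 20 to 120 N. Pads are 22 mm wide; open, the fingers measure 114 mm over their backs; the gripper's body (76 mm by 85 mm) begins 54 mm behind the grasp point. The pads swing forward as they close: fully open they stand 13 mm farther back than shut.
Start: joints at [1.149, 0.527, 1.433, -0, 1.181, -0.178], TCP at [0.15, 0.607, 0.231] pointing down, gripper open.
Joint ranges: [-3.08, 3.08], [-0.75, 2.2], [0.22, 2.44], [-1.43, 4.57], [0, 2.65], [-2.85, 2.85]. Speed limits (rad/s): [2.79, 2.79, 3.14, 3.14, 3.14, 3.14].

## Interface

Orientations are given as a unit quaternion [x, y, z, w].
In Python, from station import manip, snapshot, workorder, models gives the robot as it stands.
- The arm moves only by the tool jog_arm, never from a script. Its argument "commands" is a list of rows, each a list of 5 numbers: the opening in per cent of the stroke, from 0 (shut) to 100 (fully open), then the shift along the world's x, y, z in cm, then the turn about the world's z in rad. A call has 1 to 8 rows; each row shifts and turns the pose as measured when the row begins; what a row does not reach is not made up. A row lasts 1/12 s, in which the tool goes at most 41.7 mm and 7.16 degrees, less where a joint would pass 70% of its speed; a pose out of reach is approached as far as the arm can. A call with a gripper value outside its range is refused whole. The fingers move at their own pace and stop on an object; "squeeze" is the grip in N (left out, the last holds). Time passes only in rows, so rows that do not move let the fingers close. It gives the time, the measured TCP pose, the force and the opening at its end, in the units of the state.
- manip.sense(): the state, without advancing time (a new reading comes with each control period).
- snapshot(name): name is "scene" or "top" or "wrist"; returns a dict with "image" (420x560x3 uint8, red, green, blue), "intrinsics" (3x3 intrinsics, pixels), "extrinsics" (4x4, takes a point from camera to world coordinates); the wrist camera has in their place "hand_eye" (4x4, takes a point from camera to tool coordinates, whose origin is the TCP and whose axes are the flange's). Camera axes: x right, y down, z forward; pixel columns grow to the right and rows downward; lengths in m; the calibration is good to about 2 mm. A picture is of the moment at which its call begins: read the wrist's pose just before it. There is no depth.
- workorder.sign_off(): hands the job in, once; it reports no verdict.
Trained networks look in a picture, given as the dict that the camera call returned (one of the last four; its "shot" number tells which), for a name from the list of things; names that differ only in an ending like _2 or _b are one class to them, and where a whole thing is asked for, a point or a joint stands for the part that bears it (a point fixed in the world has none). Each returns a list of dicts, best first, with "score" (0 to 1); they miss things now and then, are a little off and sometimes report something else, mostly with a low value. They report only what shows in the picture. A call takes as long as a camera call. They do not tell look-alikes from the thing itself.
- models.find_in(picture, name): "centre" ([x, y, z] in m, in world coordinates, good to about 4 mm: the middle of the surface that is visible of it).
- models.pinpoint(picture, name): "centre" ([x, y, z] in m, in world coordinates, good to about 4 mm: a listed point, or the origin of a listed thing).
The state is a dict: "t": time; "q": joint angles; "qd": joint speeds; "tau": joint torques, N m; "tcp_pos": TCP position; "tool_rot": TCP orientation; "force": force on the tool from outside, world axes, zero at the start; "ft_torque": the same for the moment, N m; "finger_gap": opening from 0.0 (shut) to 1.0 (fully open).
Only numpy, scipy, OpenCV 4.12 (cv2) and the standard library are available. Lean on these libraries where they do the work, as an engineer would, in place of code of your own. Each camera call takes 0.05 s, during which the arm holds its last target. There are 200 camera calls.

## Working session

There is one attempt and no reset: what is moved stays moved. The work goes in short steps, Python scripts to look and compute and a tool call to move; the robot and the scene stay as the last step left them, time stands still between calls to the robot, and variables do not carry over. Pictures are saved under pics/ and viewed, about 8 in all and at most 12, crops included, and the job is handed in when it is done.

Besides the shell and the picture viewer there is one more tool, called after ">>>" by a JSON object that holds its "method" and its "body". jog_arm: Moves the arm, as the interface text tells. Its arguments: {"type":"object","properties":{"commands":{"type":"array","items":{"type":"array","items":{"type":"number"}}},"squeeze":{"type":"number"}},"required":["commands"]}

```bash
mkdir -p pics
cat > h.py <<'E'
import numpy as np,cv2
from station import manip,snapshot,workorder,models
def proj(s,p):
    E=np.linalg.inv(np.array(s["extrinsics"]));c=E[:3,:3]@np.array(p)+E[:3,3];u=np.array(s["intrinsics"])@c;return (u[:2]/u[2]).round(0)
E
python3 - <<'E'
from h import *
print(manip.hold_point_z); s=manip.sense(); print(s)
S=snapshot("scene");T=snapshot("top")
cv2.imwrite("pics/a.png",np.vstack([S["image"],T["image"]])[:,:,::-1][::1] if 0 else cv2.resize(np.hstack([S["image"],T["image"]])[:,:,::-1],(800,300)))
cv2.imwrite("pics/s.png",S["image"][:,:,::-1]);cv2.imwrite("pics/t.png",T["image"][:,:,::-1])
for P,n0 in((S,"scene"),(T,"top")):
  for n in("lid_center","jar_foot","nest_floor","scale_pan","scale"):
    for r in models.pinpoint(P,n)[:4]: print(n0,n,np.round(r["centre"],3),round(r["score"],2),proj(P,r["centre"]))
E
```

```text
0.0187
{'t': 0.0, 'q': array([ 1.14951740e+00,  5.28461953e-01,  1.43389683e+00,  1.22965975e-06,
        1.18141888e+00, -1.78509018e-01]), 'qd': array([-1.20881451e-03,  3.82018344e-05,  1.55561712e-03,  4.80523945e-04,
       -2.73677775e-03,  2.45917252e-04]), 'tau': array([ 7.23050307e-04, -4.42343330e+01, -1.78036165e+01, -4.00362001e-05,
        8.22141417e-03, -5.28666604e-06]), 'tcp_pos': array([0.14992313, 0.60601196, 0.23033796]), 'tool_rot': array([ 1.21087246e-01,  9.92641267e-01, -1.04357270e-03, -3.23288746e-04]), 'force': array([0.43142827, 0.16196076, 0.54999664]), 'ft_torque': array([ 0.02898035,  0.03700185, -0.05970144]), 'finger_gap': 0.99857480248787}
scene lid_center [0.508 0.176 0.084] 0.61 [261. 203.]
scene jar_foot [0.512 0.178 0.006] 0.82 [262. 221.]
scene nest_floor [0.514 0.175 0.004] 0.83 [263. 222.]
scene nest_floor [0.51  0.175 0.085] 0.72 [262. 203.]
scene nest_floor [0.5   0.679 0.008] 0.58 [189. 184.]
scene nest_floor [ 0.721  0.084 -0.002] 0.38 [318. 212.]
scene scale [ 0.529 -0.232 -0.001] 0.73 [352. 267.]
top lid_center [0.508 0.177 0.084] 0.45 [272. 222.]
top jar_foot [0.513 0.177 0.004] 0.59 [273. 228.]
top nest_floor [0.501 0.677 0.006] 0.93 [143. 278.]
top nest_floor [0.511 0.18  0.005] 0.66 [272. 228.]
top scale_pan [ 0.567 -0.226  0.083] 0.79 [369. 171.]
top scale [ 0.525 -0.233 -0.002] 0.72 [372. 188.]
top scale [ 0.443 -0.471 -0.003] 0.63 [437. 186.]
```

View pics/s.png

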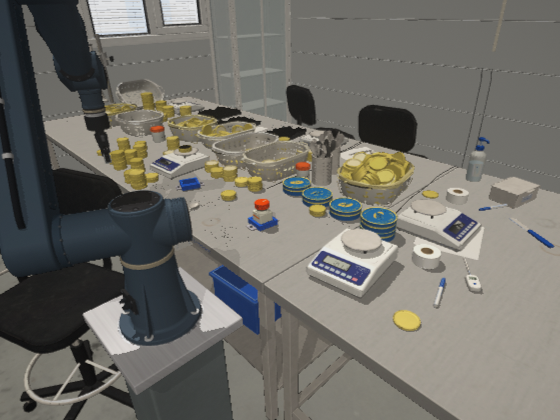

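View pics/t.png

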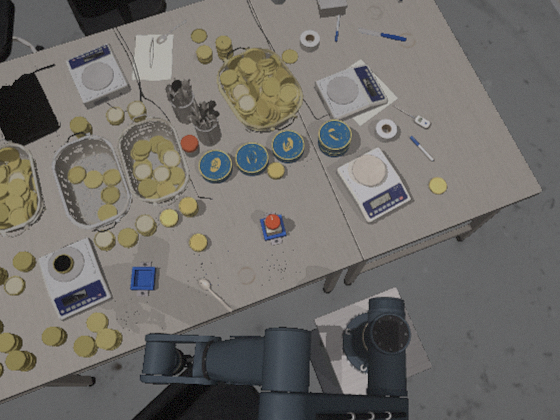

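The scene shows the jar with the orange lid in a blue nest at (262,212), and top view (272,224). Candidates for the nest are the one holding the jar, and an empty one at scene (189,184), world (0.50, 0.68). The jar's nest is at (0.51, 0.18), so it is nearer the base and it holds the jar. Candidates for the scale are the one beside the nest at scene (352,262), and those at (440,222) and (180,162), which are further off. I'll confirm in one enlarged crop.

Run:
```python
from h import *
S=cv2.imread("pics/s.png");T=cv2.imread("pics/t.png")
a=cv2.resize(S[185:300,225:405],None,fx=4,fy=4,interpolation=cv2.INTER_CUBIC)
b=cv2.resize(T[130:250,240:420],(360,240))
im=np.zeros((600,720,3),np.uint8);im[:460]=a;cv2.imwrite("pics/c.png",a)
```

```text
(no output)
```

View pics/c.png

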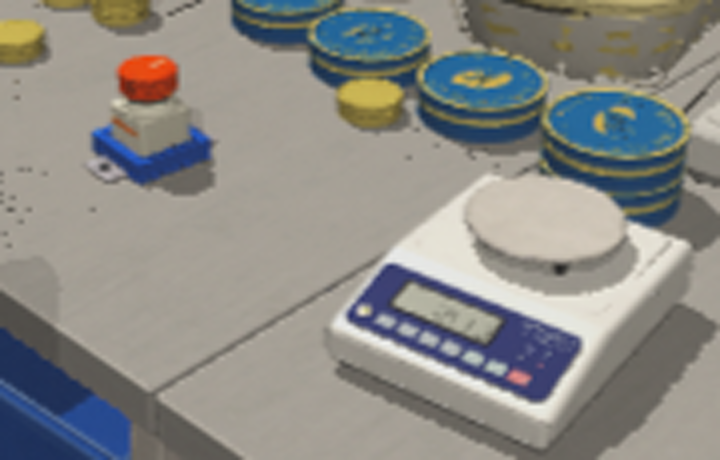

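The crop shows the orange-lidded jar in the blue nest with its steel foot plate at (150,110), and the scale beside it with its round pan at (545,220). Both match the description, so I'm moving above the jar.

>>> {"method": "jog_arm", "body": {"commands": [[100,2.3,-2.7,0,0.07],[100,2.3,-2.7,0,0.07],[100,2.3,-2.7,0,0.07],[100,2.3,-2.7,0,0.07],[100,2.3,-2.7,0,0.07],[100,2.3,-2.7,0,0.07],[100,2.3,-2.7,0,0.07],[100,2.3,-2.7,0,0.07]], "squeeze": 60}}

```text
t: 1.27
tcp_pos: [0.3352, 0.3884, 0.2325]
tool_rot: [-0.178, 0.984, 0.004, 0.0]
force: [0.4, 0.2, 0.7]
finger_gap: 0.997
```

>>> {"method": "jog_arm", "body": {"commands": [[100,2.3,-2.7,0,0.07],[100,2.3,-2.7,0,0.07],[100,2.3,-2.7,0,0.07],[100,2.3,-2.7,0,0.07],[100,2.3,-2.7,0,0.07],[100,2.3,-2.7,0,0.07],[100,2,-2.2,0,0.07],[100,0,0,0,0]]}}

```text
t: 1.93
tcp_pos: [0.5058, 0.1894, 0.2351]
tool_rot: [-0.421, 0.907, 0.003, 0.004]
force: [0.6, -0.3, 0.1]
finger_gap: 0.999
```

```bash
cat >> h.py <<'E'
from scipy.spatial.transform import Rotation as R
def wrist():
    s=manip.sense();W=snapshot("wrist");M=np.eye(4);M[:3,:3]=R.from_quat(s["tool_rot"]).as_matrix();M[:3,3]=s["tcp_pos"]
    W["E"]=M@np.array(W["hand_eye"]);return s,W
def ray(E,K,uv,z):
    d=E[:3,:3]@np.linalg.solve(np.array(K),[uv[0],uv[1],1.]);o=E[:3,3];return o+d*(z-o[2])/d[2]
def orange(im):
    h=cv2.cvtColor(im,cv2.COLOR_RGB2HSV);m=cv2.inRange(h,(0,150,90),(14,255,255));n,l,st,c=cv2.connectedComponentsWithStats(m);return l,st,c
E
python3 - <<'E'
from h import *
s,W=wrist();print(s["q"].round(3),s["ft_torque"].round(3),W["E"][:3,3].round(3))
l,st,c=orange(W["image"])
for i in np.argsort(-st[1:,4])[:3]+1: print(st[i],c[i],ray(W["E"],W["intrinsics"],c[i],.093).round(4),ray(W["E"],W["intrinsics"],c[i],.082).round(4))
for n in("lid_center","jar_foot","jar_lid"):
  for r in models.pinpoint(W,n)[:2]: print(n,np.round(r["centre"],4),round(r["score"],2))
for nm in("scene","top"):
  P=snapshot(nm);l,st,c=orange(P["image"])
  for i in range(1,len(st)):
    if st[i,4]>40: print(nm,st[i],c[i],ray(np.array(P["extrinsics"]),P["intrinsics"],c[i],.082).round(4))
  for n in("lid_center","scale_pan"):
    for r in models.pinpoint(P,n)[:2]: print(n,np.round(r["centre"],4),round(r["score"],2))
cv2.imwrite("pics/w.png",W["image"][:,:,::-1])
E
```

```text
[ 0.147  0.406  1.647  0.008  1.083 -2.297] [ 0.013  0.007 -0.041] [0.459 0.131 0.377]
[ 239  164   55   55 2252] [266.38454707 190.61145648] [0.5106 0.1734 0.093 ] [0.5126 0.175  0.082 ]
scene [150 126  14   6  71] [156.56338028 128.57746479] [0.7123 1.3726 0.082 ]
scene [296 162  14   8  98] [302.39795918 165.70408163] [0.8863 0.3283 0.082 ]
scene [255 199  14  11 139] [261.45323741 203.97841727] [0.5083 0.1736 0.082 ]
lid_center [0.509  0.1768 0.0838] 0.6
top [181 135  17  17 205] [188.88780488 142.80487805] [0.9125 0.36   0.082 ]
lid_center [0.3524 0.4578 0.001 ] 0.34
lid_center [ 0.5254 -0.2285  0.0009] 0.22
scale_pan [ 0.5661 -0.2236  0.083 ] 0.57
```

View pics/w.png

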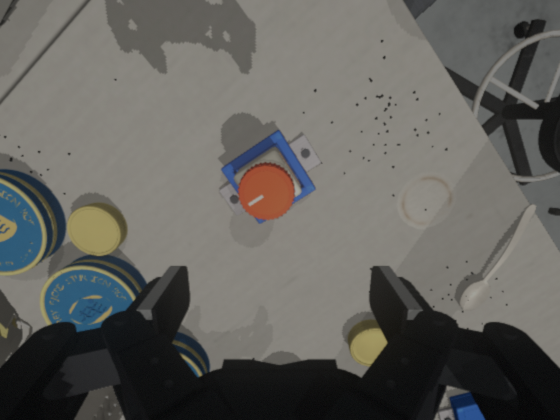

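The wrist view shows the lid at (266,190) in the nest, with the fingers on either side below it. I'll go lower and look again.

>>> {"method": "jog_arm", "body": {"commands": [[100,0.5,-1.4,-2.5,0],[100,0,0,-3,0],[100,0,0,-3,0],[100,0,0,-1.5,0],[100,0,0,0,0]]}}

```text
t: 2.85
tcp_pos: [0.507, 0.1832, 0.135]
tool_rot: [-0.426, 0.905, 0.003, 0.007]
force: [0.3, -1.0, -0.6]
finger_gap: 1.002
```

Run:
```python
from h import *
s,W=wrist();print(s["q"].round(3),s["tcp_pos"].round(4),s["ft_torque"].round(3),W["E"][:3,3].round(3))
Rm=R.from_quat(s["tool_rot"]).as_matrix();print(Rm.round(4))
l,st,c=orange(W["image"])
for i in np.argsort(-st[1:,4])[:2]+1:
  print(st[i],c[i],ray(W["E"],W["intrinsics"],c[i],.093).round(4),ray(W["E"],W["intrinsics"],c[i],.088).round(4))
for n in("lid_center","jar_foot","jar_lid","nest_floor"):
  for r in models.pinpoint(W,n)[:2]: print(n,np.round(r["centre"],4),round(r["score"],2))
cv2.imwrite("pics/w2.png",W["image"][:,:,::-1])
```

```text
[ 0.134  0.546  1.749  0.013  0.834 -2.325] [0.507  0.1832 0.135 ] [0.006 0.065 0.043] [0.46  0.124 0.276]
[[-0.6374 -0.7705  0.0108]
 [-0.7704  0.6375  0.0112]
 [-0.0155 -0.0012 -0.9999]]
[ 226  189   83   83 4952] [267.9361874  230.38509693] [0.5101 0.1727 0.093 ] [0.5114 0.174  0.088 ]
jar_lid [0.5129 0.1788 0.0764] 0.68
jar_lid [0.7213 0.0833 0.0021] 0.28
```

View pics/w2.png

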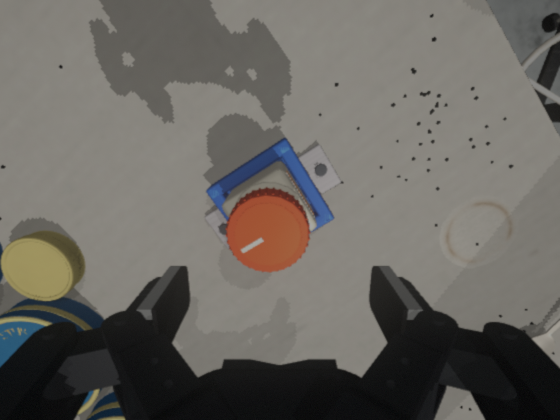

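Lid top is at (268,231), giving about (0.5103, 0.1735); two wrist views and the scene view agree within 2 mm. Centring over it.

>>> {"method": "jog_arm", "body": {"commands": [[100,0.35,-0.95,0,0],[100,0,0,0,0],[100,0,0,0,0]]}}

```text
t: 3.35
tcp_pos: [0.5162, 0.1737, 0.1426]
tool_rot: [-0.426, 0.905, 0.0, 0.015]
force: [-0.5, -0.4, 0.1]
finger_gap: 0.995
```

Run:
```python
from h import *
s,W=wrist();print(s["q"].round(3),s["tcp_pos"].round(4),s["ft_torque"].round(3))
l,st,c=orange(W["image"]);i=np.argmax(st[1:,4])+1
print(st[i],c[i],ray(W["E"],W["intrinsics"],c[i],.093).round(4))
for P in (W,snapshot("scene")):
  for n in("lid_center","jar_lid","scale_pan"):
   for r in models.pinpoint(P,n)[:1]: print(n,np.round(r["centre"],4),round(r["score"],2))
```

```text
[ 0.114  0.535  1.741  0.013  0.837 -2.346] [0.5162 0.1737 0.1426] [-0.043  0.01   0.025]
[ 249  188   80   79 4576] [288.7618007  227.54698427] [0.5103 0.1724 0.093 ]
jar_lid [0.5129 0.1778 0.074 ] 0.93
scale_pan [0.5113 0.1775 0.0045] 0.48
lid_center [0.513  0.1768 0.0834] 0.62
jar_lid [0.5099 0.179  0.07  ] 0.57
scale_pan [ 0.5708 -0.225   0.0874] 0.87
```

>>> {"method": "jog_arm", "body": {"commands": [[100,0,0,0,0],[100,0,0,0,0],[100,0,0,0,0]]}}

```text
t: 4.0
tcp_pos: [0.5151, 0.1743, 0.1413]
tool_rot: [-0.427, 0.904, 0.001, 0.014]
force: [0.2, 0.6, 0.3]
finger_gap: 0.999
```

```bash
cat > st.py <<'E'
from h import *
s=manip.sense();q=s["q"];m=R.from_quat(s["tool_rot"]).as_matrix();print("q",q.round(3),"qd",s["qd"].round(3),"pitch",(q[1]+q[2]+q[4]-np.pi).round(4),"p",s["tcp_pos"].round(4),"toolz",m[:,2].round(4),"T",s["ft_torque"].round(3),"F",s["force"].round(2),s["finger_gap"].round(3))
E
python3 st.py
```

```text
Traceback (most recent call last):
  File "st.py", line 2, in <module>
    s=manip.sense();q=s["q"];m=R.from_quat(s["tool_rot"]).as_matrix();print("q",q.round(3),"qd",s["qd"].round(3),"pitch",(q[1]+q[2]+q[4]-np.pi).round(4),"p",s["tcp_pos"].round(4),"toolz",m[:,2].round(4),"T",s["ft_torque"].round(3),"F",s["force"].round(2),s["finger_gap"].round(3))
                                                                                                                                                                                                                                                               ^^^^^^^^^^^^^^^^^^^^^
AttributeError: 'float' object has no attribute 'round'
```

>>> {"method": "jog_arm", "body": {"commands": [[100,-0.1,0,3,0],[100,0,0,3,0],[100,0,0,3,0],[100,0,0,0,0],[100,0,0,0,0]]}}

```text
t: 4.42
tcp_pos: [0.5117, 0.1742, 0.2324]
tool_rot: [-0.427, 0.904, 0.002, 0.01]
force: [-1.2, -0.4, -1.4]
finger_gap: 0.999
```

```bash
sed -i 's/s\["finger_gap"\].round(3)/round(s["finger_gap"],3)/' st.py; python3 st.py
```

```text
q [ 0.116  0.405  1.658  0.011  1.06  -2.342] qd [ 0.004 -0.049 -0.047  0.001  0.015 -0.001] pitch -0.0183 p [0.5117 0.1742 0.2324] toolz [ 0.017   0.012  -0.9998] T [-0.071  0.067  0.02 ] F [-1.15 -0.45 -1.43] 0.999
```

>>> {"method": "jog_arm", "body": {"commands": [[100,0,0,-1.5,0],[100,0,0,-2,0],[100,0,0,-2,0],[100,0,0,-2,0],[100,0,0,-1.5,0],[100,0,0,-1,0],[100,0,0,-0.5,0],[100,0,0,-0.3,0]]}}

```text
t: 5.08
tcp_pos: [0.5094, 0.174, 0.1166]
tool_rot: [-0.427, 0.904, 0.002, 0.01]
force: [0.3, 0.2, 0.4]
finger_gap: 0.999
```

```bash
python3 st.py
```

```text
q [ 0.116  0.574  1.767  0.014  0.784 -2.347] qd [ 0.001  0.086  0.038  0.003 -0.095 -0.003] pitch -0.0167 p [0.5094 0.174  0.1166] toolz [ 0.0155  0.0117 -0.9998] T [ 0.006  0.054 -0.025] F [0.28 0.2  0.37] 0.999
```

>>> {"method": "jog_arm", "body": {"commands": [[100,0.05,0,-0.8,0],[100,0.05,0.05,-1,0],[100,0.05,0,-1.1,0],[100,0.05,0,-1.1,0],[100,0,0,-0.8,0],[100,0,0,-0.5,0],[100,0,0,-0.2,0],[100,0,0,0,0]]}}

```text
t: 5.75
tcp_pos: [0.5125, 0.1748, 0.0566]
tool_rot: [-0.427, 0.904, 0.002, 0.011]
force: [0.7, 1.0, 0.6]
finger_gap: 0.998
```

```bash
python3 st.py
```

```text
q [ 0.117  0.681  1.791  0.016  0.651 -2.349] qd [ 0.001  0.003 -0.003  0.001 -0.002  0.   ] pitch -0.0189 p [0.5125 0.1748 0.0566] toolz [ 0.0177  0.012  -0.9998] T [-0.022 -0.046 -0.012] F [0.7  1.   0.62] 0.998
```

>>> {"method": "jog_arm", "body": {"commands": [[85,-0.1,0,0.3,0],[75,0,0,0,0],[65,0,0,0,0],[55,0,0,0,0],[40,0,0,0,0],[40,0,0,0,0]], "squeeze": 50}}

```text
t: 6.25
tcp_pos: [0.5112, 0.1751, 0.0613]
tool_rot: [-0.427, 0.904, 0.002, 0.011]
force: [-0.1, 1.0, -3.8]
finger_gap: 0.615
```

```bash
python3 st.py
```

```text
q [ 0.117  0.671  1.793  0.016  0.657 -2.349] qd [-0.001 -0.001  0.003 -0.002 -0.003 -0.001] pitch -0.0199 p [0.5112 0.1751 0.0613] toolz [ 0.0186  0.0123 -0.9998] T [ 0.018 -0.046  0.01 ] F [-0.14  1.02 -3.79] 0.615
```

>>> {"method": "jog_arm", "body": {"commands": [[40,0,0,0,-0.06],[40,0,0,0,-0.08],[40,0,0,-0.01,-0.08],[40,0,0,-0.01,-0.08],[40,0,0,-0.01,-0.06],[40,0,0,-0.01,-0.04]]}}

```text
t: 6.75
tcp_pos: [0.5107, 0.1759, 0.0609]
tool_rot: [-0.232, 0.973, -0.001, 0.011]
force: [-0.7, -1.1, -0.4]
finger_gap: 0.616
```

```bash
python3 st.py
```

```text
q [ 0.124  0.672  1.794  0.002  0.654 -1.916] qd [ 0.008  0.003  0.001 -0.021 -0.003  0.511] pitch -0.0223 p [0.5107 0.1759 0.0609] toolz [ 0.022   0.0039 -0.9998] T [-0.071  0.041  0.224] F [-0.73 -1.07 -0.4 ] 0.616
```

>>> {"method": "jog_arm", "body": {"commands": [[40,0,0,-0.01,-0.07],[40,0,0,-0.01,-0.07],[40,0,0,-0.01,-0.07],[40,0,0,-0.01,-0.06],[40,0,0,-0.01,-0.04],[40,0,0,0,-0.02]]}}

```text
t: 7.25
tcp_pos: [0.5105, 0.1762, 0.0605]
tool_rot: [-0.064, 0.998, -0.003, 0.011]
force: [0.3, 0.6, -2.7]
finger_gap: 0.617
```

```bash
python3 st.py
```

```text
q [ 0.13   0.673  1.792 -0.013  0.655 -1.558] qd [ 0.005  0.001 -0.001 -0.012  0.002  0.249] pitch -0.0215 p [0.5105 0.1762 0.0605] toolz [ 0.0224 -0.0051 -0.9997] T [0.049 0.067 0.244] F [ 0.32  0.61 -2.74] 0.617
```

Torque is still about 0.2 N m, so it's running free. Continuing.

>>> {"method": "jog_arm", "body": {"commands": [[40,0,0,-0.01,-0.07],[40,0,0,-0.01,-0.07],[40,0,0,-0.01,-0.07],[40,0,0,-0.01,-0.06],[40,0,0,-0.01,-0.04],[40,0,0,0,-0.02]]}}

```text
t: 7.75
tcp_pos: [0.5105, 0.1765, 0.0601]
tool_rot: [0.106, 0.994, -0.005, 0.01]
force: [-0.5, 0.5, -1.8]
finger_gap: 0.618
```

```bash
python3 st.py
```

```text
q [ 0.135  0.675  1.789 -0.025  0.66  -1.203] qd [ 0.003  0.002 -0.003 -0.009  0.005  0.244] pitch -0.0177 p [0.5105 0.1765 0.0601] toolz [ 0.0197 -0.0129 -0.9997] T [0.068 0.118 0.24 ] F [-0.5   0.51 -1.82] 0.618
```

>>> {"method": "jog_arm", "body": {"commands": [[40,0,0,-0.01,-0.07],[40,0,0,-0.01,-0.07],[40,0,0,-0.01,-0.07],[40,0,0,-0.01,-0.06],[40,0,0,-0.01,-0.04],[40,0,0,0,-0.02]]}}

```text
t: 8.25
tcp_pos: [0.5106, 0.1769, 0.0596]
tool_rot: [0.273, 0.962, -0.007, 0.01]
force: [0.1, 1.1, -1.8]
finger_gap: 0.62
```

```bash
python3 st.py
```

```text
q [ 0.138  0.677  1.783 -0.034  0.669 -0.853] qd [ 0.003 -0.    -0.007 -0.006  0.006  0.244] pitch -0.0118 p [0.5106 0.1769 0.0596] toolz [ 0.0149 -0.019  -0.9997] T [0.04  0.12  0.246] F [ 0.06  1.11 -1.76] 0.62
```

>>> {"method": "jog_arm", "body": {"commands": [[40,0,0,-0.01,-0.07],[40,0,0,-0.01,-0.07],[40,0,0,-0.01,-0.07],[40,0,0,-0.01,-0.06],[40,0,0,-0.01,-0.04],[40,0,0,0,-0.02]]}}

```text
t: 8.75
tcp_pos: [0.5108, 0.1772, 0.0593]
tool_rot: [0.432, 0.902, -0.009, 0.009]
force: [-0.8, 0.5, -2.3]
finger_gap: 0.62
```

```bash
python3 st.py
```

```text
q [ 0.141  0.68   1.777 -0.038  0.68  -0.508] qd [ 0.003  0.001 -0.005 -0.004  0.009  0.237] pitch -0.0048 p [0.5108 0.1772 0.0593] toolz [ 0.0085 -0.0232 -0.9997] T [0.073 0.115 0.324] F [-0.78  0.46 -2.32] 0.62
```

Torque is rising, so the liner has reached the seal. Smaller steps now.

>>> {"method": "jog_arm", "body": {"commands": [[40,0,0,-0.01,-0.05],[40,0,0,0,-0.04],[40,0,0,-0.01,-0.03],[40,0,0,0,-0.01],[40,0,0,0,0]]}}

```text
t: 9.17
tcp_pos: [0.5109, 0.1772, 0.0592]
tool_rot: [0.489, 0.872, -0.009, 0.009]
force: [0.5, 1.3, -1.1]
finger_gap: 0.618
```

```bash
python3 st.py
```

```text
q [ 0.141  0.681  1.774 -0.04   0.685 -0.376] qd [ 0.002  0.002 -0.    -0.001 -0.001 -0.015] pitch -0.0018 p [0.5109 0.1772 0.0592] toolz [ 0.0058 -0.0248 -0.9997] T [0.095 0.059 0.331] F [ 0.46  1.34 -1.08] 0.618
```

>>> {"method": "jog_arm", "body": {"commands": [[40,0,0,-0.01,-0.05],[40,0,0,-0.01,-0.06],[40,0,0,0,-0.05],[40,0,0,0,-0.04],[40,0,0,0,-0.02],[40,0,0,0,-0.01]]}}

```text
t: 9.67
tcp_pos: [0.5111, 0.1773, 0.0591]
tool_rot: [0.586, 0.81, -0.01, 0.008]
force: [0.6, 0.4, -1.0]
finger_gap: 0.618
```

```bash
python3 st.py
```

```text
q [ 0.142  0.682  1.77  -0.041  0.693 -0.145] qd [ 0.001  0.002 -0.    -0.002  0.004  0.112] pitch 0.0036 p [0.5111 0.1773 0.0591] toolz [ 5.000e-04 -2.620e-02 -9.997e-01] T [0.135 0.117 0.409] F [ 0.63  0.38 -1.02] 0.618
```

>>> {"method": "jog_arm", "body": {"commands": [[40,0,0,0,-0.03],[40,0,0,0,-0.04],[40,0,0,0,-0.02],[40,0,0,0,-0.01],[40,0,0,0,0]]}}

```text
t: 10.08
tcp_pos: [0.5112, 0.1773, 0.059]
tool_rot: [0.625, 0.78, -0.011, 0.008]
force: [-1.0, 0.9, -1.2]
finger_gap: 0.616
```

```bash
python3 st.py;python3 st.py
```

```text
q [ 0.142  0.683  1.768 -0.041  0.697 -0.047] qd [ 0.     0.001 -0.001  0.    -0.002 -0.014] pitch 0.0061 p [0.5112 0.1773 0.059 ] toolz [-0.0019 -0.0265 -0.9996] T [0.171 0.154 0.514] F [-0.99  0.93 -1.22] 0.616
q [ 0.142  0.683  1.768 -0.041  0.697 -0.047] qd [ 0.     0.001 -0.001  0.    -0.002 -0.014] pitch 0.0061 p [0.5112 0.1773 0.059 ] toolz [-0.0019 -0.0265 -0.9996] T [0.171 0.154 0.514] F [-0.99  0.93 -1.22] 0.616
```

The reading is 0.4–0.5 N m (noise about 0.04), which is snug. Next I'll unwind the soft sleeve to zero torque before lifting.

>>> {"method": "jog_arm", "body": {"commands": [[40,0,0,0,0.04],[40,0,0,0,0.06],[40,0,0,0,0.06],[40,0,0,0,0.05],[40,0,0,0,0.03],[40,0,0,0,0]]}}

```text
t: 10.58
tcp_pos: [0.5109, 0.1772, 0.059]
tool_rot: [0.523, 0.852, -0.01, 0.008]
force: [0.1, 0.6, -1.5]
finger_gap: 0.619
```

```bash
python3 st.py
```

```text
q [ 0.141  0.682  1.773 -0.04   0.687 -0.298] qd [-0.002  0.001  0.001  0.005 -0.     0.016] pitch 0.0 p [0.5109 0.1772 0.059 ] toolz [ 0.004  -0.0253 -0.9997] T [0.159 0.12  0.084] F [ 0.05  0.56 -1.51] 0.619
```

>>> {"method": "jog_arm", "body": {"commands": [[40,0,0,0.5,0],[40,0,0,0.8,0],[40,0,0,1.2,0],[40,0,0,1.8,0],[40,0,0,2.2,0],[40,0,0,2.2,0],[40,0,0,2,0],[40,0,0,1.5,0]]}}

```text
t: 11.25
tcp_pos: [0.5057, 0.1758, 0.183]
tool_rot: [0.528, 0.849, -0.013, 0.003]
force: [0.7, 0.1, -4.4]
finger_gap: 0.614
```

```bash
python3 st.py
python3 - <<'E'
from h import *
P=snapshot("scene");T=snapshot("top")
cv2.imwrite("pics/l.png",cv2.resize(P["image"][130:310,190:430,::-1],None,fx=3,fy=3))
for n in ("scale_pan","lid_center","jar_foot"):
  for p in(P,T):
    for r in models.pinpoint(p,n)[:1]: print(n,np.round(r["centre"],4),round(r["score"],2))
# pan ellipse in both
for nm,S in(("s",P),("t",T)):
  E=np.array(S["extrinsics"]);c=proj(S,[.567,-.226,.085]);print(nm,c)
E
```

```text
q [ 0.139  0.48   1.695 -0.029  0.981 -0.303] qd [-0.004 -0.285 -0.158  0.012  0.451 -0.003] pitch 0.0133 p [0.5057 0.1758 0.183 ] toolz [-0.0097 -0.0254 -0.9996] T [ 0.058 -0.115  0.044] F [ 0.73  0.07 -4.37] 0.614
scale_pan [ 0.5706 -0.2295  0.0865] 0.89
scale_pan [ 0.5659 -0.2247  0.0876] 0.85
lid_center [0.5037 0.1731 0.2041] 0.47
jar_foot [0.5063 0.1804 0.1294] 0.91
jar_foot [0.5114 0.1736 0.1298] 0.43
s [360. 238.]
t [369. 170.]
```

View pics/l.png

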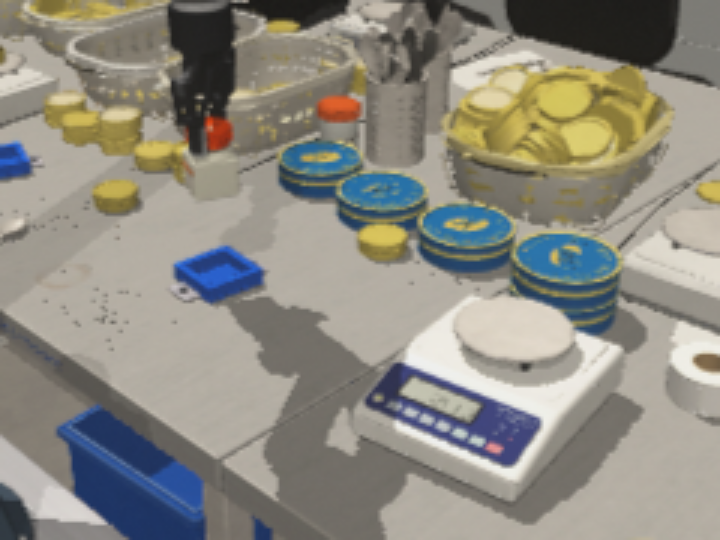

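The jar hangs in the gripper at crop (210,160). The nest is empty at (218,272) and the pan is at (515,328), which matches (0.568, -0.226).

>>> {"method": "jog_arm", "body": {"commands": [[40,0.2,-1,0.8,0],[40,0.3,-2,0.4,0],[40,0.4,-2.8,0.1,0],[40,0.5,-3,0,0],[40,0.5,-3,0,0],[40,0.5,-3,0,0],[40,0.5,-3,0,0],[40,0.5,-3,0,0]]}}

```text
t: 12.32
tcp_pos: [0.5353, -0.0388, 0.1901]
tool_rot: [0.522, 0.853, -0.018, -0.004]
force: [0.7, 0.4, -4.1]
finger_gap: 0.616
```

>>> {"method": "jog_arm", "body": {"commands": [[40,0.5,-3,0,0],[40,0.5,-3,0,0],[40,0.5,-3,0,0],[40,0.4,-2.8,0,0],[40,0.3,-2,0,0],[40,0.2,-1.4,0,0],[40,0.1,-0.7,0,0],[40,0,-0.3,0,0]]}}

```text
t: 12.98
tcp_pos: [0.5582, -0.2221, 0.188]
tool_rot: [0.526, 0.85, -0.02, -0.006]
force: [-0.0, 0.4, -3.4]
finger_gap: 0.617
```

```bash
python3 st.py
```

```text
q [-0.544  0.554  1.524 -0.045  1.077 -0.984] qd [-0.067  0.023 -0.028  0.008  0.025 -0.058] pitch 0.0127 p [ 0.5582 -0.2221  0.188 ] toolz [-0.0311 -0.0277 -0.9991] T [ 0.004 -0.067 -0.008] F [-0.01  0.4  -3.39] 0.617
```

Run:
```python
from h import *
s,W=wrist();S=snapshot("scene")
for p in(W,S):
  for n in ("scale_pan","jar_foot","lid_center"):
    for r in models.pinpoint(p,n)[:1]: print(n,np.round(r["centre"],4),round(r["score"],2))
pts=[[.568+.061*np.cos(a),-.226+.061*np.sin(a),.085] for a in np.linspace(0,6.28,40)]
W["extrinsics"]=W["E"]
a=[]
for p in(W,S):
  im=p["image"].copy()
  for q in pts:
    c=proj(p,q);cv2.circle(im,(int(c[0]),int(c[1])),0 if p is S else 1,(0,255,0),-1)
  a.append(im)
b=cv2.resize(a[1][160:300,300:420],None,fx=3,fy=3)
cv2.imwrite("pics/p.png",np.hstack([cv2.resize(a[0],(440,420))[:,:],b])[:,:,::-1])
```

```text
scale_pan [ 0.571  -0.2266  0.0866] 0.88
jar_foot [ 0.5562 -0.2211  0.1372] 0.68
lid_center [ 0.5541 -0.2247  0.2088] 0.58
```

View pics/p.png

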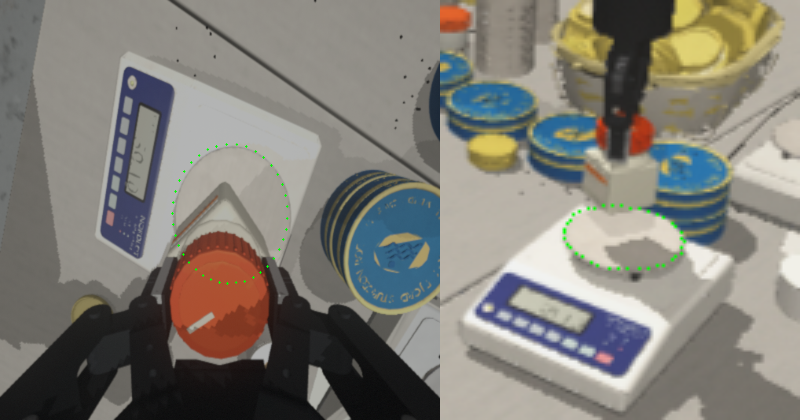

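The predicted pan rim fits the real rim in both views (wrist (232,213), scene crop (623,238)), with the jar hanging just above it. Lowering now.

>>> {"method": "jog_arm", "body": {"commands": [[40,0.3,-0.2,-0.4,0],[40,0.4,-0.1,-0.8,0],[40,0.3,-0.1,-0.9,0],[40,0.1,0,-0.8,0],[40,0,0,-0.6,0],[40,0,0,-0.4,0],[40,0,0,-0.2,0],[40,0,0,0,0]]}}

```text
t: 14.05
tcp_pos: [0.5705, -0.221, 0.1416]
tool_rot: [0.524, 0.852, -0.02, -0.007]
force: [-0.4, 0.4, -4.1]
finger_gap: 0.619
```

```bash
python3 st.py
```

```text
q [-0.533  0.628  1.531 -0.047  0.999 -0.975] qd [ 0.001  0.009  0.004 -0.002 -0.001  0.001] pitch 0.0155 p [ 0.5705 -0.221   0.1416] toolz [-0.0329 -0.0261 -0.9991] T [ 0.029 -0.006 -0.03 ] F [-0.37  0.39 -4.14] 0.619
```

>>> {"method": "jog_arm", "body": {"commands": [[40,-0.05,-0.2,0,0],[40,0,-0.2,0,0],[40,0,-0.1,0,0],[40,0,0,-0.06,0],[40,0,0,-0.06,0],[40,0,0,-0.06,0]]}}

```text
t: 14.55
tcp_pos: [0.5704, -0.2275, 0.1409]
tool_rot: [0.524, 0.851, -0.02, -0.006]
force: [-0.9, 0.7, -4.5]
finger_gap: 0.617
```

```bash
python3 st.py
```

```text
q [-0.542  0.63   1.527 -0.047  0.997 -0.984] qd [-0.001  0.006  0.002  0.    -0.016  0.   ] pitch 0.0127 p [ 0.5704 -0.2275  0.1409] toolz [-0.0308 -0.0276 -0.9991] T [ 0.102 -0.056 -0.024] F [-0.89  0.69 -4.46] 0.617
```

>>> {"method": "jog_arm", "body": {"commands": [[40,0,0,-0.08,0],[40,0,0,-0.08,0],[40,0,0,-0.06,0],[40,0,0,-0.04,0]]}}

```text
t: 14.88
tcp_pos: [0.5704, -0.2277, 0.1388]
tool_rot: [0.524, 0.852, -0.02, -0.005]
force: [-0.7, 0.1, -0.4]
finger_gap: 0.621
```

```bash
python3 st.py
```

```text
q [-0.542  0.633  1.529 -0.048  0.992 -0.983] qd [-0.003  0.001 -0.    -0.006 -0.006  0.001] pitch 0.0119 p [ 0.5704 -0.2277  0.1388] toolz [-0.0303 -0.0282 -0.9991] T [-0.016  0.061  0.016] F [-0.67  0.1  -0.38] 0.621
```

Contact: the weight is going off the wrist. A touch further to seat it.

>>> {"method": "jog_arm", "body": {"commands": [[40,0,0,-0.05,0],[40,0,0,-0.05,0],[40,0,0,-0.02,0]]}}

```text
t: 15.13
tcp_pos: [0.5706, -0.2281, 0.1388]
tool_rot: [0.524, 0.852, -0.02, -0.005]
force: [-0.5, -0.8, -1.8]
finger_gap: 0.621
```

```bash
python3 st.py
```

```text
q [-0.542  0.633  1.529 -0.048  0.99  -0.983] qd [ 0.002  0.    -0.     0.001 -0.002 -0.   ] pitch 0.0106 p [ 0.5706 -0.2281  0.1388] toolz [-0.0295 -0.0294 -0.9991] T [0.08  0.098 0.002] F [-0.5  -0.81 -1.77] 0.621
```

>>> {"method": "jog_arm", "body": {"commands": [[40,0,0,-0.1,0],[40,0,0,-0.12,0],[40,0,0,-0.12,0]]}}

```text
t: 15.38
tcp_pos: [0.5707, -0.2288, 0.1381]
tool_rot: [0.524, 0.852, -0.021, -0.004]
force: [-3.1, 1.9, 7.3]
finger_gap: 0.614
```

```bash
python3 st.py
```

```text
q [-0.542  0.634  1.53  -0.05   0.987 -0.983] qd [-0.002  0.001  0.002 -0.006 -0.011  0.   ] pitch 0.0091 p [ 0.5707 -0.2288  0.1381] toolz [-0.0288 -0.0314 -0.9991] T [0.197 0.403 0.018] F [-3.08  1.87  7.29] 0.614
```

>>> {"method": "jog_arm", "body": {"commands": [[40,0,0,0.03,0],[65,0,0,0,0],[72,0,0,0,0],[80,0,0,0,0],[90,0,0,0,0],[100,0,0,0,0]], "squeeze": 20}}

```text
t: 15.88
tcp_pos: [0.5729, -0.2295, 0.1393]
tool_rot: [0.524, 0.852, -0.02, -0.001]
force: [0.2, -0.3, -0.3]
finger_gap: 0.999
```

```bash
python3 st.py
```

```text
q [-0.542  0.633  1.527 -0.049  0.985 -0.983] qd [ 0.001  0.002 -0.006  0.002 -0.004 -0.001] pitch 0.0031 p [ 0.5729 -0.2295  0.1393] toolz [-0.0232 -0.0335 -0.9992] T [ 0.004 -0.009  0.01 ] F [ 0.2  -0.27 -0.33] 0.999
```

>>> {"method": "jog_arm", "body": {"commands": [[100,-0.15,0.1,0.6,0],[100,0,0,1.2,0],[100,0,0,2,0],[100,0,0,2.2,0],[100,0,0,2.2,0],[100,0,0,2,0],[100,0,0,1.2,0],[100,0,0,0.6,0]]}}

```text
t: 16.55
tcp_pos: [0.57, -0.2272, 0.2686]
tool_rot: [0.524, 0.852, -0.02, -0.002]
force: [-0.3, 0.7, 0.6]
finger_gap: 0.999
```

```bash
python3 st.py
python3 - <<'E'
from h import *
s,W=wrist();S=snapshot("scene");T=snapshot("top");W["extrinsics"]=W["E"]
for p in(W,S,T):
  l,st,c=orange(p["image"])
  for i in range(1,len(st)):
    x=ray(np.array(p["extrinsics"]),p["intrinsics"],c[i],.163)
    if st[i,4]>40 and abs(x[1]+.226)<.06: print("lid",x.round(4))
  for n in ("scale_pan","jar_foot","jar_lid"):
    for r in models.pinpoint(p,n)[:1]: print(n,np.round(r["centre"],4),round(r["score"],2))
b=cv2.resize(S["image"][160:300,300:420],None,fx=3,fy=3)
cv2.imwrite("pics/f.png",np.hstack([cv2.resize(W["image"],(440,420)),b])[:,:,::-1])
E
```

```text
q [-0.541  0.478  1.412 -0.042  1.255 -0.996] qd [ 0.001 -0.099 -0.101  0.003  0.174 -0.009] pitch 0.0039 p [ 0.57   -0.2272  0.2686] toolz [-0.0238 -0.0327 -0.9992] T [ 0.033 -0.003  0.012] F [-0.29  0.66  0.59] 0.999
lid [ 0.5722 -0.2311  0.163 ]
jar_foot [ 0.5728 -0.2305  0.0814] 0.36
jar_lid [ 0.5737 -0.227   0.1503] 0.86
lid [ 0.5608 -0.2357  0.163 ]
scale_pan [ 0.5704 -0.229   0.086 ] 0.89
jar_foot [ 0.5718 -0.2282  0.0857] 0.74
jar_lid [ 0.5691 -0.2263  0.1485] 0.76
jar_foot [0.5139 0.1812 0.0042] 0.6
jar_lid [ 6.033e-01 -4.808e-01  1.000e-04] 0.55
```

View pics/f.png

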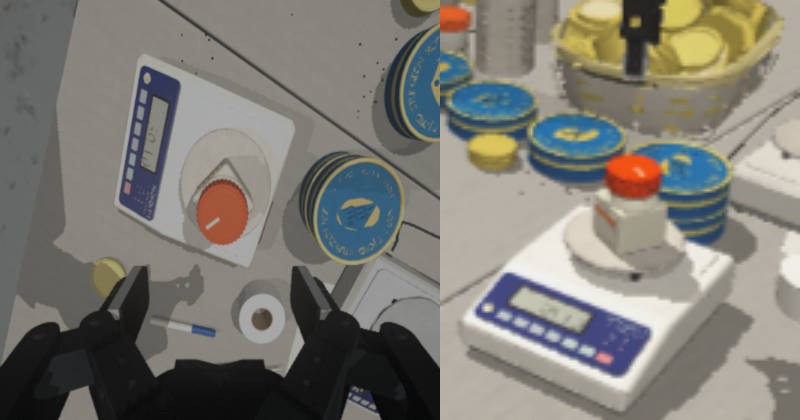

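The jar stands upright on the pan (scene crop (630,220), wrist (222,210)), within about 4 mm of the middle, and the gripper is clear.

>>> {"method": "jog_arm", "body": {"commands": [[100,0,0,0,0],[100,0,0,0,0],[100,0,0,0,0]]}}

```text
t: 17.4
tcp_pos: [0.5689, -0.2266, 0.2639]
tool_rot: [0.524, 0.852, -0.02, -0.005]
force: [-0.2, -0.3, 0.4]
finger_gap: 1.001
```

```bash
python3 st.py; python3 -c "
from h import *
print(workorder.sign_off())"
```

```text
q [-0.542  0.484  1.415 -0.042  1.253 -0.996] qd [ 0.     0.004 -0.001 -0.002 -0.002  0.001] pitch 0.011 p [ 0.5689 -0.2266  0.2639] toolz [-0.03   -0.029  -0.9991] T [-0.015 -0.023 -0.035] F [-0.2  -0.3   0.43] 1.001
the job is handed in; nothing more can be done
None
```

The lid is screwed down and the jar stands upright on the middle of the scale pan. The job was handed in at about 17.4 s of the 61 s, and the tool gives no verdict.

- **Lid:** I turned it about 2.3 rad clockwise in the nest, until the wrist torque rose from about 0.24 N m to between 0.41 and 0.51 N m. The readings are noisy by about 0.04. My estimate of the peak is 0.46 N m, worked back from how the torque fell as I let the soft sleeve unwind before lifting.
- **Placing:** The jar touched down lightly; I pressed it with about 7 N to seat it and then let go. The last pictures put it about 4 mm or less from the pan's centre. The gripper was open, about 10 cm above the lid, and reading no force.
- **Disagreements:**
  - The tool drifted about 2° off vertical during the moves, but the jar still looks upright.
  - The last colour-based lid fix from the scene camera was about 13 mm off the other estimates. I judged it skewed because it relied on an assumed lid height.
  - In the top view the networks did not find the jar on the pan: "jar_foot" came back at the empty nest and "jar_lid" well to the side.
- **Bystanders:** I did not touch any of them, but I ran no separate position check on them.

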